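# Put away the seal dies and their handle

### The arm

A 6-joint arm with a two-finger parallel gripper is mounted at the origin on the work surface. World frame = base frame: x ahead of the robot, y to its left, z up, the work surface at z = 0. Lengths are in m, angles in rad, forces in N, time in s.
With the tool pointing down it reaches from about 0.225 to 0.875 m from the base axis. Payload 3.4 kg.
Tool frame: the origin (TCP) lies at the very end of the fingers, on their centre line; the grasp point (between the pads) lies 19 mm behind it (manip.pinch_z is the distance from the TCP to the grasp point, in m); z points along the fingers, y is the line along which they close (so a half turn about z gives the same grasp; the last joint's range is limited). The gripper opens to 85 mm and grips with 20 to 120 N. Pads are 22 mm wide; open, the fingers measure 114 mm over their backs; the gripper's body (76 mm by 85 mm) begins 54 mm behind the grasp point. The pads swing forward as they close: fully open they stand 13 mm farther back than shut.
Start: joints at [1.054, 0.276, 1.505, -0, 1.361, -0.121], TCP at [0.222, 0.531, 0.203] pointing down, gripper open.
Joint ranges: [-2.89, 2.89], [-0.75, 2.08], [0.22, 2.7], [-1.18, 4.32], [0.11, 2.71], [-2.7, 2.7]. Speed limits (rad/s): [2.57, 2.57, 3.14, 3.14, 3.14, 3.14].

### API

Orientations are given as a unit quaternion [w, x, y, z].
In Python, from rig import manip gives the robot as it stands. The module is installed in compiled form; this text tells all that it offers.
- The arm moves only by the shell command python3 -m jog 'ROWS' [FORCE]. ROWS is JSON, a list of rows, each an object of numbers: "dx", "dy", "dz": the shift along the tool's x, y, z each as a share of 25 cm, from -1 to 1; "ax", "ay", "az": the turn, a rotation vector about the tool's x, y, z each as a share of 90 degrees, from -1 to 1; "grip": the opening, from -1 (shut) to 1 (fully open), so that 0 is half open. A call has 1 to 5 rows; each row is the pose to reach, as a shift and turn from the pose commanded when the call began, along the tool's axes at that moment; what a row does not reach only later rows make up. A row lasts 1/12 s, in which the tool goes at most 41.7 mm and 7.16 degrees, less where a joint would pass 70% of its speed; a pose out of reach is approached as far as the arm can. A call with a number of a shift or a turn outside -1 to 1 is refused whole. A call with a gripper value outside its range is refused whole. The fingers move at their own pace and stop on an object; FORCE is the grip in N (left out, the last holds). Time passes only in rows, so rows that repeat a pose let the fingers close. It gives the time, the measured TCP pose, the force, the opening and the grip force at its end, in the units of the state.
- manip.get_state(): the state, without advancing time (a new reading comes with each control period).
- manip.get_image(name): name is "scene" or "top"; returns a dict with "img" (420x560x3 uint8, red, green, blue), "mtx" (3x3 intrinsics, pixels), "world_to_cam" (4x4, takes a point from world to camera coordinates). Camera axes: x right, y down, z forward; pixel columns grow to the right and rows downward; lengths in m; the calibration is good to about 2 mm. A picture is of the moment at which its call begins. There is no depth.
- manip.sign_off(): hands the job in; it is judged then, once.
The state is a dict: "clock": time; "qpos": joint angles; "qd": joint speeds; "effort": joint torques, N m; "position": TCP position; "ee_rot": TCP orientation; "contact_force": force on the tool from outside, world axes, zero at the start; "moment": the same for the moment, N m; "width": finger opening in m; "gripper_force": force on a finger pad.
Only numpy, scipy, OpenCV 4.12 (cv2) and the standard library are available. Lean on these libraries where they do the work, as an engineer would, in place of code of your own. Each camera call takes 0.05 s, during which the arm holds its last target. There are 200 camera calls.

### The job

Put the seal engraver's set away. Stand each of the three steel dies on the wooden plaque whose black outline has the shape of the die's base, centred and turned so that the base covers its outline, and push the loose wooden handle, hollow end down, firmly over the springy tapered spigot on the fourth plaque until its rim meets the wood. Leave the jar and the eyeglass where they are.

Things in the scene. Friction and masses are not known exactly. Their poses are not given: they have to be found in the camera images.
- round_die: Seal die with a round steel base 46 mm in diameter, 14 mm high. On top, in the middle, stands an upright round brass knob 18 mm in diameter, from 14 to 58 mm above the underside: the place to grip. Mass about 0.2 kg. Origin at the centre of the underside, z up. Loose, upright.
- square_die: Seal die with a square steel base 42 x 42 mm, 14 mm high. On top, in the middle, stands an upright round brass knob 18 mm in diameter, from 14 to 58 mm above the underside: the place to grip. Mass about 0.2 kg. Origin at the centre of the underside, z up; x and y along the base's sides. Loose, upright.
- oblong_die: Seal die with an oblong steel base 60 mm long (along its x) by 28 mm wide (along y), 14 mm high. On top, in the middle, stands an upright round brass knob 18 mm in diameter, from 14 to 58 mm above the underside: the place to grip. Mass about 0.2 kg. Origin at the centre of the underside, z up. Loose, upright.
- handle: Loose dark wooden handle, 84 mm high, upright, hollow end down. Lower 40 mm: flared, 36 mm across at the rim; above a thin brass band (27 mm across, 40 to 44 mm up) a straight round grip 24 mm across up to 81 mm. Tapered bore from the underside, 28 mm wide at the rim, 16 mm at its closed end, 40 mm deep. Mass about 0.08 kg. Origin at the centre of the rim (underside), z up.
- round_pad: Pad of the round die: a round wooden plaque 92 mm in diameter and 10 mm high, fixed to the bench, its flat top inlaid (flush, nothing to fit into) with a black disc 49 mm in diameter. Origin at the centre of the plaque's underside, so its top is at 10 mm; z up.
- square_pad: Pad of the square die: a round wooden plaque 92 mm in diameter and 10 mm high, fixed to the bench, its flat top inlaid (flush, nothing to fit into) with a black square 45 x 45 mm. Origin at the centre of the plaque's underside, so its top is at 10 mm; z up; x and y along the square's sides.
- oblong_pad: Pad of the oblong die: a round wooden plaque 92 mm in diameter and 10 mm high, fixed to the bench, its flat top inlaid (flush, nothing to fit into) with a black oblong 63 mm long (along x) by 31 mm wide (along y). Origin at the centre of the plaque's underside, so its top is at 10 mm; z up.
- stand: Fixed round wooden plaque, 92 mm across, 10 mm high. Upright steel spigot at its centre: pointed nose 47 mm above the underside; four springy leaves round it, 22 mm across at 41 mm, 30 mm near the wood. The handle slides on freely until about 8 mm from home; the rest takes 5 to 14 N, rising, then friction holds it. Home: its rim on the plaque's top. Origin: centre of the plaque's underside, z up.
- jar: Bystander: small amber glass jar with a steel cap, 52 mm in diameter, 65 mm high. Origin at the centre of its underside. Leave alone.
- loupe: Bystander: black watchmaker's eyeglass (loupe), 36 mm across at the top, 34 mm high. Origin at the centre of its underside. Leave alone.
Things that resemble listed ones, but are neither listed nor needed, are in the scene too. Leave any blue look-alike of the round_die alone.

How it is judged:
At the end, for the whole second after the job is handed in: Each die upright on its own plaque, centred within 10 mm, square and oblong die turned to their outline within 0.22 rad (any equivalent way round); handle upright on the spigot, within 5 mm of its axis, its rim within 2.5 mm of the plaque; all released and at rest (horizontal distance between round_die and round_pad below 0.01 m and z of round_die in the frame of round_pad between 0.007 and 0.013 m and angle between each of round_die, square_die, oblong_die, handle's own z axis and vertical below 0.08 rad and linear speed of each of round_die, square_die, oblong_die, handle below 0.01 m/s and angular speed of each of round_die, square_die, oblong_die, handle below 0.1 rad/s and horizontal distance between square_die and square_pad below 0.01 m and z of square_die in the frame of square_pad between 0.007 and 0.013 m and horizontal distance between oblong_die and oblong_pad below 0.01 m and z of oblong_die in the frame of oblong_pad between 0.007 and 0.013 m and angle between the x axis of oblong_die and the x axis of oblong_pad, either way round below 0.22 rad and (angle between the x axis of square_die and the x axis of square_pad, either way round below 0.22 rad or angle between the x axis of square_die and the y axis of square_pad, either way round below 0.22 rad) and horizontal distance between handle and stand below 0.005 m and z of handle in the frame of stand below 0.0125 m); the robot touches nothing.
It fails at once if the jar was shifted by more than 30 mm or knocked over (distance of jar from where it was at the start of the episode above 0.03 m or angle between jar's own z axis and vertical above 0.5 rad).
It fails at once if the eyeglass was shifted by more than 30 mm or knocked over (distance of loupe from where it was at the start of the episode above 0.03 m or angle between loupe's own z axis and vertical above 0.5 rad).
It also fails if it takes over 96 s, if anything falls off the work surface, if the arm or the gripper's body presses on something with over 40 N, if the wrist force passes 120 N, or if a joint passes its speed limit or range.

## Working session

There is one attempt and no reset: what is moved stays moved. The work goes in short steps, Python scripts to look and compute and a shell command to move; the robot and the scene stay as the last step left them, time stands still between calls to the robot, and variables do not carry over. Pictures are saved under pics/ and viewed, at most 14 in all, crops included, and the job is handed in when it is done.

```bash
mkdir -p pics; python3 - <<'E'
from rig import manip
import cv2,numpy as np
for n in("top","scene"):
    d=manip.get_image(n); cv2.imwrite(f"pics/{n}0.png",d["img"][:,:,::-1]); np.savez(f"pics/{n}0.npz",**d)
    print(n,d["mtx"].round(1).tolist(),d["world_to_cam"].round(3).tolist())
s=manip.get_state(); print(s["clock"],s["position"],s["ee_rot"],s["width"],manip.pinch_z)
E
```

```text
top [[385.7, 0.0, 288.3], [0.0, 385.7, 210.7], [0.0, 0.0, 1.0]] [[0.027, -1.0, 0.002, -0.029], [-0.978, -0.027, -0.206, 0.593], [0.206, 0.004, -0.979, 0.885], [0.0, 0.0, 0.0, 1.0]]
scene [[400.0, 0.0, 277.9], [0.0, 400.0, 208.5], [0.0, 0.0, 1.0]] [[0.505, 0.863, -0.019, -0.266], [0.522, -0.322, -0.79, -0.282], [-0.688, 0.389, -0.613, 1.34], [0.0, 0.0, 0.0, 1.0]]
0.1 [0.22145861 0.53011771 0.20233615] [-2.29168382e-04  1.96602592e-01  9.80482941e-01 -7.55835264e-04] 0.08557080988173447 0.0187
```

View pics/top0.png

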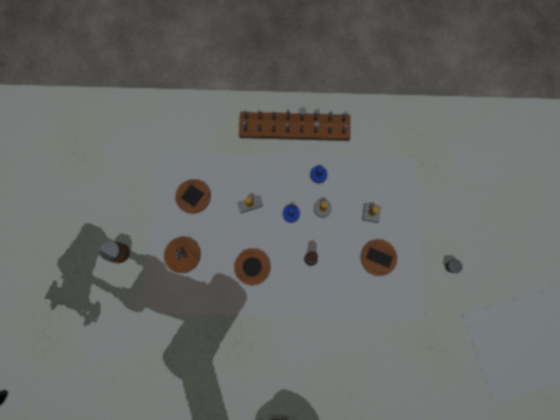

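View pics/scene0.png

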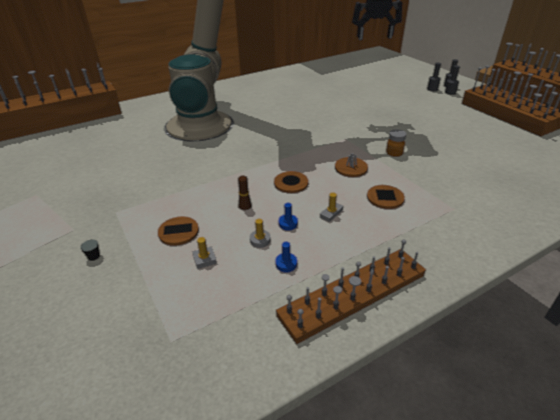

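Top view: the pads are square (193,196), oblong (379,258) and round (252,267), with the stand at (182,254). The dies are oblong (250,203), round (322,208) and square (372,212), and the handle is at (311,258). Blue look-alikes are at (319,174) and (291,213), the jar is at about (115,250) and the loupe at (454,266). The scene view shows the same layout with everything upright.

```bash
cat > h.py <<'E'
import numpy as np,cv2
def w(d,u,v,z):
    R=d["world_to_cam"][:3,:3];t=d["world_to_cam"][:3,3];c=-R.T@t
    r=R.T@np.linalg.inv(d["mtx"])@np.array([u,v,1.]);return (c+r*(z-c[2])/r[2])[:2]
def px(d,p):
    q=d["world_to_cam"][:3,:3]@np.array(p)+d["world_to_cam"][:3,3];q=d["mtx"]@q;return q[:2]/q[2]
def blobs(m,amin):
    n,l,s,c=cv2.connectedComponentsWithStats(m.astype(np.uint8))
    return [(l==i) for i in range(1,n) if s[i,4]>=amin]
def rect(d,m,z):
    ys,xs=np.nonzero(m);P=np.array([w(d,u,v,z) for u,v in zip(xs,ys)]).astype(np.float32)*1000
    return cv2.minAreaRect(P),P.mean(0)
E
python3 - <<'E'
import numpy as np,cv2
from h import *
d=dict(np.load("pics/top0.npz"));im=d["img"];h=cv2.cvtColor(im,cv2.COLOR_RGB2HSV)
roi=np.zeros(im.shape[:2],bool);roi[150:320,90:480]=1
print("orange")
br=roi&(h[...,1]>110)&(h[...,2]>50)&((h[...,0]<16))
for b in blobs(br,60):
    c=cv2.findContours(b.astype(np.uint8),0,1)[0][0];f=np.zeros_like(b,np.uint8);cv2.drawContours(f,[c],-1,1,-1)
    r,m=rect(d,f,.010);print(np.argwhere(b).mean(0).round(),m.round(1),np.round(r[1],1))
    q=(f>0)&(h[...,2]<50)
    for k in blobs(q,40): r,m=rect(d,k,.010);print("   black",m.round(1),np.round(r[1],1),round(r[2],1), np.round(r[0],1))
print("knobs")
for b in blobs(roi&(h[...,1]>110)&(h[...,0]>=17)&(h[...,0]<32)&(h[...,2]>60),10):
    r,m=rect(d,b,.058);print(np.argwhere(b).mean(0).round(1),m.round(1),np.round(r[1],1))
cv2.imwrite("pics/c0.png",cv2.resize(im[160:280,160:400,::-1],None,fx=3.3,fy=3.3,interpolation=2))
E
```

```text
orange
[196. 193.] [637.6 239.2] [86.4 83.5]
   black [638.7 240.4] [42.3 42. ] 57.9 [638.8 240.4]
[255. 182.] [483.9 254.5] [83.3 84.4]
[257. 378.] [ 490.7 -243.6] [83.1 84.3]
   black [ 491.2 -244.7] [60.  27.9] 68.1 [ 491.4 -244.6]
[266. 252.] [459.1  75.6] [85.  83.1]
   black [459.  76.] [42.4 43. ] 1.6 [458.9  76.5]
knobs
[201.9 248.7] [614.1  86.4] [25.8 15.6]
[206.  323.1] [608.8 -97.8] [25.4 14.8]
[210.6 373.7] [ 600.7 -222.8] [13.8 27.1]
```

View pics/c0.png

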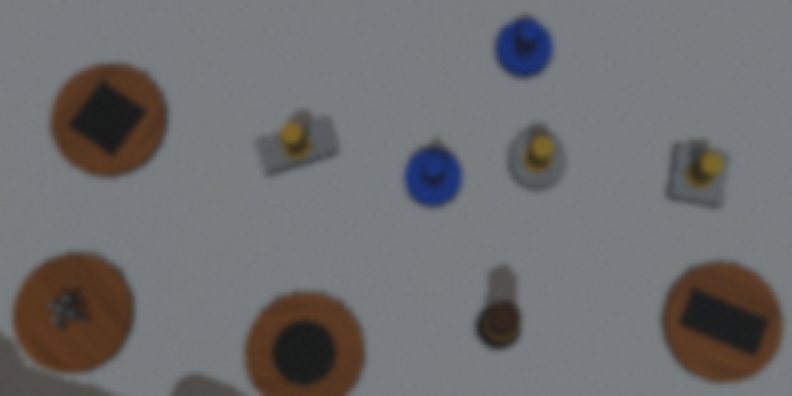

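The crop shows the knob tops at (293,133), (541,150) and (711,161), and the handle top at about (500,316). The base edges are clear enough to get the yaw angles.

```bash
python3 - <<'E'
import numpy as np
from h import *
d=dict(np.load("pics/top0.npz"))
f=lambda x,y,z:w(d,160+(x+.5)/3.3-.5,160+(y+.5)/3.3-.5,z)*1000
for n,x,y in(("obl",293,133),("rnd",541,150),("sq",711,161)):print(n,f(x,y,.058).round(1))
print("handle top",f(500,316,.081).round(1),"rim",f(498,330,.003).round(1))
print("round base",f(536,158,.007).round(1))
for n,c in(("obl",[(258,140),(333,117),(339,153),(264,175)]),("sq",[(672,140),(728,150),(722,207),(667,198)])):
    P=np.array([f(x,y,.007) for x,y in c]);E=np.roll(P,-1,0)-P
    print(n,P.mean(0).round(1),np.linalg.norm(E,axis=1).round(1),np.degrees(np.arctan2(E[:,1],E[:,0])).round(1))
for n,x,y in(("jar",0,0),):pass
print("jar top",(w(d,110,250,.065)*1000).round(1),"loupe",(w(d,454,264,.034)*1000).round(1))
from rig import manip
s=manip.get_state();from scipy.spatial.transform import Rotation as R
q=s["ee_rot"];print(R.from_quat([*q[1:],q[0]]).as_matrix().round(3))
E
```

```text
obl [619.1  87.2]
rnd [611.2 -99.2]
sq [ 606.3 -226.4]
handle top [484.1 -69. ] rim [480.6 -72.2]
round base [616.2 -99.8]
obl [620.6  87.9] [62.  29.7 61.4 28.8] [ -70.8 -168.4  108.4   12.5]
sq [ 607.2 -226.9] [44.7 46.3 43.4 47.1] [-98.9 172.9  82.1  -5.5]
jar top [485.3 411.5] loupe [ 477.1 -423.2]
[[-0.923  0.386 -0.001]
 [ 0.386  0.923 -0.001]
 [ 0.    -0.002 -1.   ]]
```

```bash
python3 - <<'E'
import numpy as np,cv2
from h import *
d=dict(np.load("pics/top0.npz"));im=d["img"];k=6
def corners(u0,u1,v0,v1,thr,z):
    g=cv2.resize(cv2.cvtColor(im[v0:v1,u0:u1],7),None,fx=k,fy=k,interpolation=cv2.INTER_CUBIC)
    c=max(cv2.findContours((g<thr).astype(np.uint8),0,1)[0],key=cv2.contourArea)[:,0]
    P=np.array([w(d,u0+(x+.5)/k-.5,v0+(y+.5)/k-.5,z) for x,y in c],np.float32)*1000
    r=cv2.minAreaRect(P);print(np.round(r[0],1),np.round(r[1],1),round(r[2],1))
for t in(45,52,60):
    corners(180,206,184,208,t,.010);corners(364,396,246,270,t,.010);corners(240,265,255,280,t,.010)
h=cv2.cvtColor(im,cv2.COLOR_RGB2HSV)
for b in blobs((h[...,0]>105)&(h[...,0]<130)&(h[...,1]>150),30):print("blue",rect(d,b,.02)[1])
E
```

```text
[638.9 240.4] [45.2 45.6] 57.3
[ 491.3 -244.5] [62.3 30.8] 68.4
[459.1  76.2] [48.  47.5] 24.2
[639.5 240.2] [48.2 49.7] 57.5
[ 491.4 -244.4] [65.  33.4] 68.5
[458.9  76.1] [50.7 50. ] 16.0
[640.2 243. ] [57.6 55.2] 58.2
[ 495.6 -245.1] [70.5 45.3] 68.5
[456.6  75.8] [55.3 58.6] 84.5
blue [702.8539  -87.96034]
blue [596.11346  -18.765484]
```

```bash
python3 -m jog '[{"dx":0.3,"dy":0.3,"dz":-0.1,"az":0.748,"grip":0.2},{"dx":0.3,"dy":0.3,"dz":-0.1,"az":0.748,"grip":0.2},{"dx":0.3,"dy":0.3,"dz":-0.1,"az":0.748,"grip":0.2},{"dx":0.3,"dy":0.3,"dz":-0.1,"az":0.748,"grip":0.2},{"dx":0.3,"dy":0.3,"dz":-0.1,"az":0.748,"grip":0.2}]' 50
```

```text
schema error: expected keys dx, dy, dz, ax, ay, az, grip
```

```bash
python3 -m jog '[{"dx":-1,"dy":-0.47,"dz":0,"ax":0,"ay":0,"az":0.748,"grip":0.2},{"dx":-1,"dy":-0.47,"dz":0,"ax":0,"ay":0,"az":0.748,"grip":0.2},{"dx":-1,"dy":-0.47,"dz":0,"ax":0,"ay":0,"az":0.748,"grip":0.2},{"dx":-1,"dy":-0.47,"dz":0,"ax":0,"ay":0,"az":0.748,"grip":0.2},{"dx":-1,"dy":-0.47,"dz":0,"ax":0,"ay":0,"az":0.748,"grip":0.2}]' 50
```

```text
clock: 0.52
position: [0.3621, 0.3745, 0.2028]
ee_rot: [-0.0, 0.491, 0.871, -0.0]
contact_force: [0.6, 0.7, 0.5]
width: 0.0508
gripper_force: 0.0
```

```bash
cat > go.py <<'E'
import sys,numpy as np
from rig import manip
from scipy.spatial.transform import Rotation as R
x,y,z,yaw=map(float,sys.argv[1:5])
s=manip.get_state();q=s["ee_rot"];M=R.from_quat([*q[1:],q[0]]).as_matrix()
T=R.from_euler('z',yaw,degrees=True).as_matrix()@np.diag([1,-1,-1.])
d=M.T@(np.array([x,y,z])-s["position"])/.25;a=R.from_matrix(M.T@T).as_rotvec()/(np.pi/2)
print("d",d.round(3),"a",a.round(3),"yaw",np.degrees(np.arctan2(M[1,0],M[0,0])).round(1),"q6",s["qpos"][5].round(2),"F",s["contact_force"].round(1),"w",s["width"].round(4),"t",s["clock"])
E
python3 go.py 0.619 0.087 0.12 90
```

```text
Traceback (most recent call last):
  File "go.py", line 8, in <module>
    print("d",d.round(3),"a",a.round(3),"yaw",np.degrees(np.arctan2(M[1,0],M[0,0])).round(1),"q6",s["qpos"][5].round(2),"F",s["contact_force"].round(1),"w",s["width"].round(4),"t",s["clock"])
                                                                                                                                                            ^^^^^^^^^^^^^^^^
AttributeError: 'float' object has no attribute 'round'
```

```bash
sed -i 's/s\["width"\].round(4)/round(s["width"],4)/' go.py; python3 go.py 0.619 0.087 0.12 90
```

```text
d [-1.516  0.283  0.331] a [-0.     0.     0.347] yaw 121.2 q6 0.12 F [0.6 0.7 0.5] w 0.0508 t 0.5167
```

```bash
python3 -m jog '[{"dx":-0.8,"dy":0.15,"dz":0.1,"ax":0,"ay":0,"az":0.347,"grip":0},{"dx":-0.8,"dy":0.15,"dz":0.1,"ax":0,"ay":0,"az":0.347,"grip":0},{"dx":-0.8,"dy":0.15,"dz":0.1,"ax":0,"ay":0,"az":0.347,"grip":0},{"dx":-0.8,"dy":0.15,"dz":0.1,"ax":0,"ay":0,"az":0.347,"grip":0},{"dx":-0.8,"dy":0.15,"dz":0.1,"ax":0,"ay":0,"az":0.347,"grip":0}]'; python3 go.py 0.619 0.087 0.12 90
```

```text
clock: 0.93
position: [0.499, 0.223, 0.1775]
ee_rot: [-0.0, 0.707, 0.707, -0.0]
contact_force: [0.5, 1.1, -0.2]
width: 0.0427
gripper_force: 0.0
d [-0.544  0.48   0.23 ] a [-0.  0. -0.] yaw 90.0 q6 0.29 F [ 0.5  1.1 -0.2] w 0.0427 t 0.9333
```

```bash
python3 -m jog '[{"dx":-0.544,"dy":0.48,"dz":0.23,"ax":0,"ay":0,"az":0,"grip":0},{"dx":-0.544,"dy":0.48,"dz":0.23,"ax":0,"ay":0,"az":0,"grip":0},{"dx":-0.544,"dy":0.48,"dz":0.23,"ax":0,"ay":0,"az":0,"grip":0},{"dx":-0.544,"dy":0.48,"dz":0.23,"ax":0,"ay":0,"az":0,"grip":0},{"dx":-0.544,"dy":0.48,"dz":0.23,"ax":0,"ay":0,"az":0,"grip":0}]'; python3 go.py 0.619 0.087 0.023 90; python3 - <<'E'
from rig import manip
from h import *
d=manip.get_image("scene");e=manip.get_image("top")
A=cv2.resize(d["img"][140:290,220:420],None,fx=2,fy=2);B=cv2.resize(e["img"][140:290,160:360],None,fx=2,fy=2)
cv2.imwrite("pics/a1.png",np.hstack([A,B])[:,:,::-1])
E
```

```text
clock: 1.35
position: [0.6206, 0.086, 0.1185]
ee_rot: [0.0, 0.706, 0.708, -0.001]
contact_force: [-0.1, 0.6, -0.1]
width: 0.0426
gripper_force: 0.0
d [ 0.005 -0.006  0.382] a [-0.001  0.001  0.002] yaw 90.1 q6 0.03 F [-0.1  0.6 -0.1] w 0.0426 t 1.35
```

View pics/a1.png

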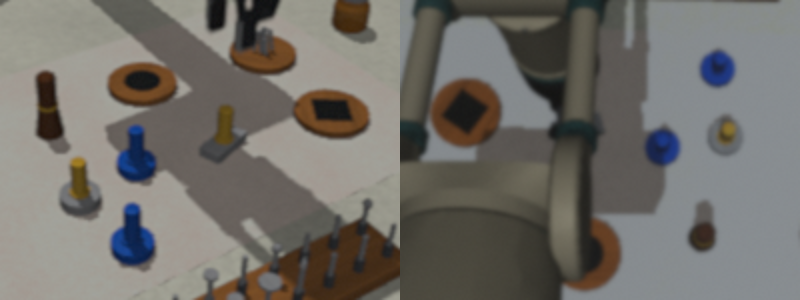

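The scene half shows the fingers at about (337,160) px and the die knob at (332,196). I'll check that against where the TCP should project.

```bash
python3 - <<'E'
from rig import manip
from h import *
d=manip.get_image("scene");s=manip.get_state();print(s["position"],s["clock"],px(d,s["position"]))
for n,p in dict(obl=(.619,.087,.058),rnd=(.612,-.099,.058),sq=(.607,-.2265,.058),hnd=(.4825,-.07,.081),spad=(.6385,.2403,.01),opad=(.491,-.2445,.01),rpad=(.459,.076,.01),stand=(.484,.2545,.01),stn=(.484,.2545,.047)).items():print(n,px(d,p).round(1))
cv2.imwrite("pics/a2.png",cv2.resize(d["img"][80:290,200:440],None,fx=2.8,fy=2.8)[:,:,::-1])
E
```

```text
[0.61879404 0.08818208 0.11882406] 1.5 [332.91468187 171.16179118]
obl [330.8 193.9]
rnd [257.4 219.4]
sq [199.8 239.3]
hnd [241.8 177.6]
spad [384.7 194.5]
opad [176.2 228.4]
rpad [289.9 179.8]
stand [349.9 164.9]
stn [351.2 153.2]
```

View pics/a2.png

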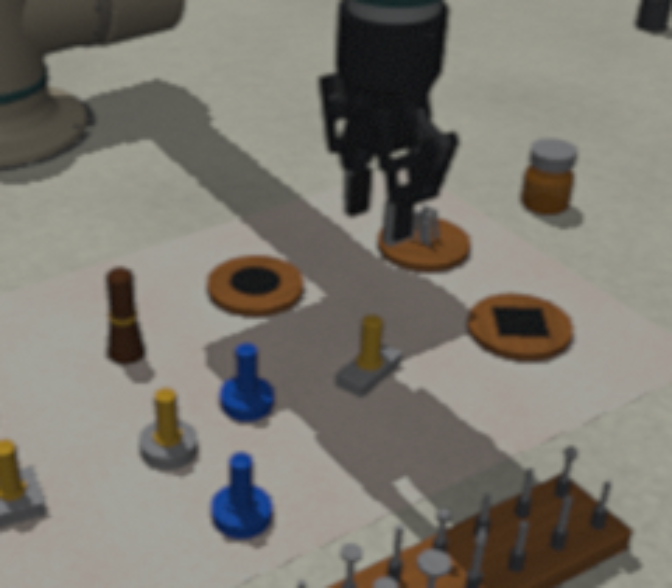

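The object projections match the picture to 1–2 px. The fingertips sit about 10 px high, which partly comes from the pads being swung back while half open. I'll descend partway with a narrower opening and look again.

```bash
python3 -m jog '[{"dx":0,"dy":0,"dz":0.1,"ax":0,"ay":0,"az":0,"grip":-0.1},{"dx":0,"dy":0,"dz":0.2,"ax":0,"ay":0,"az":0,"grip":-0.1},{"dx":0,"dy":0,"dz":0.29,"ax":0,"ay":0,"az":0,"grip":-0.1},{"dx":0,"dy":0,"dz":0.29,"ax":0,"ay":0,"az":0,"grip":-0.1}]'; python3 - <<'E'
from rig import manip
from h import *
d=manip.get_image("scene");s=manip.get_state();print(s["position"],s["clock"],px(d,s["position"]))
cv2.imwrite("pics/a3.png",cv2.resize(d["img"][130:230,280:400],None,fx=5,fy=5,interpolation=2)[:,:,::-1])
E
python3 go.py 0.619 0.087 0.023 90
```

```text
clock: 1.83
position: [0.6139, 0.091, 0.0441]
ee_rot: [-0.004, 0.705, 0.709, -0.003]
contact_force: [-0.9, -0.2, 0.9]
width: 0.0385
gripper_force: 0.0
[0.61563178 0.0909915  0.04633869] 1.8833 [331.02139099 196.77811881]
d [-0.016  0.014  0.093] a [-0.004 -0.     0.004] yaw 90.4 q6 0.03 F [-0.3 -0.3  0.5] w 0.0385 t 1.8833
```

View pics/a3.png

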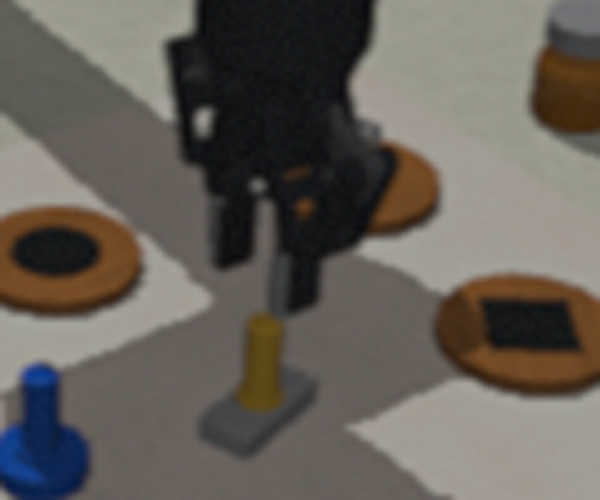

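The fingers straddle the knob line and the tips are still a little above the knob. I'll correct the xy and go down to gripping height.

```bash
python3 -m jog '[{"dx":-0.012,"dy":0.01,"dz":0.04,"ax":0,"ay":0,"az":0,"grip":-0.1},{"dx":-0.012,"dy":0.01,"dz":0.09,"ax":0,"ay":0,"az":0,"grip":-0.1},{"dx":-0.012,"dy":0.01,"dz":0.09,"ax":0,"ay":0,"az":0,"grip":-0.1},{"dx":-0.012,"dy":0.01,"dz":0.09,"ax":0,"ay":0,"az":0,"grip":-0.1}]'; python3 go.py 0.619 0.087 0.023 90;python3 - <<'E'
from rig import manip
from h import *
d=manip.get_image("scene");s=manip.get_state();print(s["position"],s["clock"],px(d,s["position"]))
cv2.imwrite("pics/a4.png",cv2.resize(d["img"][130:230,280:400],None,fx=5,fy=5,interpolation=2)[:,:,::-1])
E
```

```text
clock: 2.22
position: [0.6216, 0.0871, 0.0264]
ee_rot: [0.0, 0.705, 0.709, 0.0]
contact_force: [0.2, -0.1, -0.7]
width: 0.0384
gripper_force: 0.0
d [-0.    -0.01   0.014] a [ 0.001 -0.     0.003] yaw 90.3 q6 0.02 F [ 0.2 -0.1 -0.7] w 0.0384 t 2.2167
[0.62200636 0.0870613  0.02680202] 2.2667 [330.75733591 205.47021508]
```

View pics/a4.png

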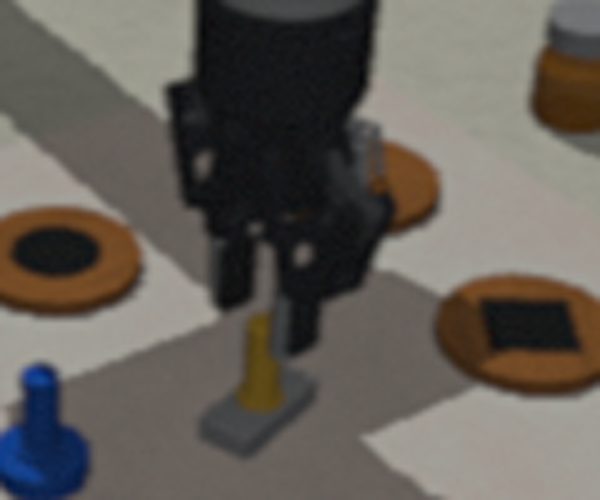

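The knob is now between the fingers, with the tips beside its upper half and clear of the base. I'll close at 50 N and lift.

```bash
python3 -m jog '[{"dx":0,"dy":-0.004,"dz":0.01,"ax":0,"ay":0,"az":0,"grip":-0.8},{"dx":0,"dy":-0.004,"dz":0.01,"ax":0,"ay":0,"az":0,"grip":-0.8},{"dx":0,"dy":-0.004,"dz":0.01,"ax":0,"ay":0,"az":0,"grip":-0.8},{"dx":0,"dy":-0.004,"dz":0.01,"ax":0,"ay":0,"az":0,"grip":-0.8},{"dx":0,"dy":-0.004,"dz":0.01,"ax":0,"ay":0,"az":0,"grip":-0.8}]' 50; python3 go.py 0.619 0.087 0.023 90
```

```text
clock: 2.68
position: [0.6203, 0.0869, 0.024]
ee_rot: [0.0, 0.705, 0.709, 0.0]
contact_force: [-1.0, -0.7, 6.1]
width: 0.0145
gripper_force: 49.0
d [ 0.    -0.005  0.004] a [ 0.    -0.     0.003] yaw 90.3 q6 0.02 F [-1.  -0.7  6.1] w 0.0145 t 2.6833
```

```bash
python3 -m jog '[{"dx":0,"dy":0,"dz":-0.1,"ax":0,"ay":0,"az":0,"grip":-0.8},{"dx":0,"dy":0,"dz":-0.25,"ax":0,"ay":0,"az":0,"grip":-0.8},{"dx":0,"dy":0,"dz":-0.42,"ax":0,"ay":0,"az":0,"grip":-0.8},{"dx":0,"dy":0,"dz":-0.42,"ax":0,"ay":0,"az":0,"grip":-0.8}]' 50; python3 go.py 0.491 -0.2445 0.13 50.2;python3 - <<'E'
from rig import manip
from h import *
d=manip.get_image("scene");s=manip.get_state();print(s["position"],s["clock"],px(d,s["position"]))
cv2.imwrite("pics/a5.png",cv2.resize(d["img"][110:210,280:400],None,fx=5,fy=5,interpolation=2)[:,:,::-1])
E
```

```text
clock: 3.02
position: [0.6258, 0.087, 0.1361]
ee_rot: [0.005, 0.705, 0.709, 0.006]
contact_force: [1.6, -0.9, -0.4]
width: 0.0143
gripper_force: 49.2
d [-1.323 -0.546  0.015] a [ 0.009 -0.004  0.445] yaw 90.3 q6 0.02 F [ 1.6 -0.9 -0.4] w 0.0143 t 3.0167
[0.62407555 0.08694818 0.13289791] 3.0667 [334.34602575 166.92096827]
```

View pics/a5.png

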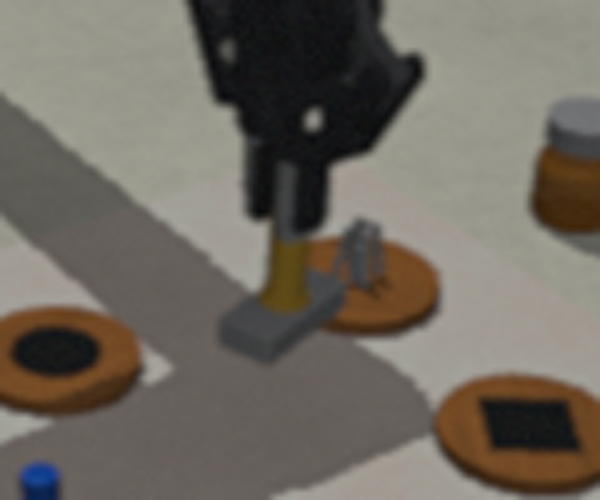

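The die is held upright and clear of the bench, gripped at the upper part of the knob. I'll carry it to the oblong pad.

```bash
python3 -m jog '[{"dx":-0.1,"dy":-0.04,"dz":0.01,"ax":0,"ay":0,"az":0.08,"grip":-0.8},{"dx":-0.25,"dy":-0.1,"dz":0.01,"ax":0,"ay":0,"az":0.16,"grip":-0.8},{"dx":-0.4,"dy":-0.17,"dz":0.01,"ax":0,"ay":0,"az":0.24,"grip":-0.8},{"dx":-0.55,"dy":-0.23,"dz":0.01,"ax":0,"ay":0,"az":0.32,"grip":-0.8},{"dx":-0.7,"dy":-0.29,"dz":0.01,"ax":0,"ay":0,"az":0.4,"grip":-0.8}]'; python3 go.py 0.491 -0.2445 0.13 50.2
```

```text
clock: 3.48
position: [0.5461, -0.0894, 0.1234]
ee_rot: [-0.001, 0.89, 0.455, -0.001]
contact_force: [0.7, -0.9, -3.5]
width: 0.0146
gripper_force: 49.2
d [-0.632  0.184 -0.026] a [-0.002  0.001  0.044] yaw 54.2 q6 0.34 F [ 0.7 -0.9 -3.5] w 0.0146 t 3.4833
```

```bash
python3 -m jog '[{"dx":-0.15,"dy":0.05,"dz":-0.01,"ax":0,"ay":0,"az":0.044,"grip":-0.8},{"dx":-0.3,"dy":0.1,"dz":-0.01,"ax":0,"ay":0,"az":0.044,"grip":-0.8},{"dx":-0.45,"dy":0.14,"dz":-0.02,"ax":0,"ay":0,"az":0.044,"grip":-0.8},{"dx":-0.58,"dy":0.17,"dz":-0.02,"ax":0,"ay":0,"az":0.044,"grip":-0.8},{"dx":-0.63,"dy":0.184,"dz":-0.02,"ax":0,"ay":0,"az":0.044,"grip":-0.8}]'; python3 -m jog '[{"dx":0,"dy":0,"dz":0,"ax":0,"ay":0,"az":0,"grip":-0.8},{"dx":0,"dy":0,"dz":0,"ax":0,"ay":0,"az":0,"grip":-0.8},{"dx":0,"dy":0,"dz":0,"ax":0,"ay":0,"az":0,"grip":-0.8}]'; python3 go.py 0.491 -0.2445 0.036 50.2;python3 - <<'E'
from rig import manip
from h import *
d=manip.get_image("scene");s=manip.get_state();e=manip.get_image("top")
A=d["img"][150:260,120:240];B=e["img"][200:310,320:440]
cv2.imwrite("pics/a6.png",cv2.resize(np.hstack([A,B]),None,fx=3.3,fy=3.3,interpolation=2)[:,:,::-1])
E
```

```text
clock: 3.9
position: [0.4916, -0.2472, 0.1287]
ee_rot: [-0.0, 0.905, 0.425, -0.002]
contact_force: [-0.4, -0.7, -2.9]
width: 0.0145
gripper_force: 49.2
clock: 4.15
position: [0.4942, -0.2419, 0.1295]
ee_rot: [-0.001, 0.904, 0.427, -0.0]
contact_force: [0.5, 1.1, -2.1]
width: 0.0141
gripper_force: 49.2
d [-0.017 -0.002  0.374] a [-0.002 -0.001  0.004] yaw 50.5 q6 0.11 F [ 0.5  1.1 -2.1] w 0.0141 t 4.15
```

View pics/a6.png

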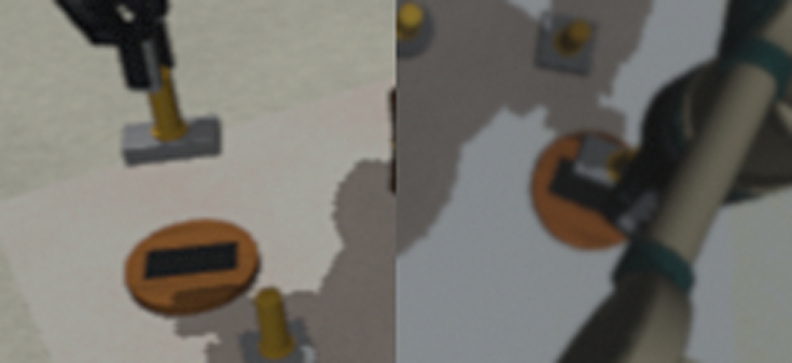

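The die's orientation matches the outline and it is above the pad. I'll lower it, expecting contact at about TCP z = 0.034.

```bash
python3 -m jog '[{"dx":-0.007,"dy":0,"dz":0.1,"ax":0,"ay":0,"az":0,"grip":-0.8},{"dx":-0.007,"dy":0,"dz":0.2,"ax":0,"ay":0,"az":0,"grip":-0.8},{"dx":-0.007,"dy":0,"dz":0.29,"ax":0,"ay":0,"az":0,"grip":-0.8},{"dx":-0.007,"dy":0,"dz":0.34,"ax":0,"ay":0,"az":0,"grip":-0.8},{"dx":-0.007,"dy":0,"dz":0.35,"ax":0,"ay":0,"az":0,"grip":-0.8}]'; python3 -m jog '[{"dx":0,"dy":0,"dz":0.01,"ax":0,"ay":0,"az":0,"grip":-0.8},{"dx":0,"dy":0,"dz":0.02,"ax":0,"ay":0,"az":0,"grip":-0.8},{"dx":0,"dy":0,"dz":0.025,"ax":0,"ay":0,"az":0,"grip":-0.8},{"dx":0,"dy":0,"dz":0.025,"ax":0,"ay":0,"az":0,"grip":-0.8}]'; python3 go.py 0.491 -0.2445 0.034 50.2
```

```text
clock: 4.67
position: [0.4919, -0.2421, 0.0404]
ee_rot: [-0.003, 0.904, 0.428, -0.001]
contact_force: [-0.3, 0.1, -1.7]
width: 0.014
gripper_force: 49.1
clock: 5.0
position: [0.494, -0.2449, 0.0375]
ee_rot: [0.001, 0.904, 0.427, 0.0]
contact_force: [0.5, 0.6, -2.1]
width: 0.0147
gripper_force: 49.1
d [-0.006 -0.01   0.014] a [ 0.001 -0.     0.004] yaw 50.5 q6 0.1 F [ 0.5  0.6 -2.1] w 0.0147 t 5.0
```

```bash
python3 -m jog '[{"dx":-0.004,"dy":-0.006,"dz":0.008,"ax":0,"ay":0,"az":0,"grip":-0.8},{"dx":-0.004,"dy":-0.006,"dz":0.014,"ax":0,"ay":0,"az":0,"grip":-0.8},{"dx":-0.004,"dy":-0.006,"dz":0.016,"ax":0,"ay":0,"az":0,"grip":-0.8},{"dx":-0.004,"dy":-0.006,"dz":0.016,"ax":0,"ay":0,"az":0,"grip":-0.8}]';  python3 go.py 0.491 -0.2445 0.034 50.2
```

```text
clock: 5.33
position: [0.4915, -0.2448, 0.0341]
ee_rot: [0.0, 0.904, 0.427, 0.0]
contact_force: [-1.8, 0.0, 3.9]
width: 0.0145
gripper_force: 50.0
d [-0.    -0.002  0.   ] a [ 0.    -0.     0.003] yaw 50.5 q6 0.1 F [-1.8  0.   3.9] w 0.0145 t 5.3333
```

Contact is firm at the expected height, so I'll release and rise.

```bash
python3 -m jog '[{"dx":0,"dy":0,"dz":0,"ax":0,"ay":0,"az":0,"grip":-0.1},{"dx":0,"dy":0,"dz":0,"ax":0,"ay":0,"az":0,"grip":-0.1},{"dx":0,"dy":0,"dz":0,"ax":0,"ay":0,"az":0,"grip":-0.1},{"dx":0,"dy":0,"dz":-0.1,"ax":0,"ay":0,"az":0,"grip":-0.1},{"dx":0,"dy":0,"dz":-0.35,"ax":0,"ay":0,"az":0,"grip":-0.1}]'; python3 -m jog '[{"dx":0,"dy":0,"dz":-0.1,"ax":0,"ay":0,"az":0,"grip":-0.1},{"dx":0,"dy":0,"dz":-0.15,"ax":0,"ay":0,"az":0,"grip":-0.1}]'; python3 go.py 0.607 -0.2265 0.12 90
```

```text
clock: 5.75
position: [0.4884, -0.2426, 0.0961]
ee_rot: [-0.005, 0.904, 0.427, -0.003]
contact_force: [0.9, -0.7, 0.4]
width: 0.0383
gripper_force: 0.0
clock: 5.92
position: [0.4937, -0.246, 0.141]
ee_rot: [0.003, 0.904, 0.427, 0.002]
contact_force: [-0.2, 0.1, 0.2]
width: 0.0388
gripper_force: 0.0
d [0.348 0.3   0.086] a [ 0.004  0.001 -0.439] yaw 50.5 q6 0.1 F [-0.2  0.1  0.2] w 0.0388 t 5.9167
```

```bash
python3 -m jog '[{"dx":0.1,"dy":0.09,"dz":0.03,"ax":0,"ay":0,"az":-0.08,"grip":-0.1},{"dx":0.2,"dy":0.18,"dz":0.06,"ax":0,"ay":0,"az":-0.16,"grip":-0.1},{"dx":0.3,"dy":0.26,"dz":0.08,"ax":0,"ay":0,"az":-0.24,"grip":-0.1},{"dx":0.34,"dy":0.295,"dz":0.08,"ax":0,"ay":0,"az":-0.32,"grip":-0.1},{"dx":0.348,"dy":0.3,"dz":0.086,"ax":0,"ay":0,"az":-0.39,"grip":-0.1}]'; python3 -m jog '[{"dx":0,"dy":0,"dz":0.05,"ax":0,"ay":0,"az":-0.05,"grip":-0.1},{"dx":0,"dy":0,"dz":0.1,"ax":0,"ay":0,"az":-0.05,"grip":-0.1},{"dx":0,"dy":0,"dz":0.1,"ax":0,"ay":0,"az":-0.05,"grip":-0.1},{"dx":0,"dy":0,"dz":0.1,"ax":0,"ay":0,"az":-0.05,"grip":-0.1}]'; python3 go.py 0.607 -0.2265 0.021 90;python3 - <<'E'
from rig import manip
from h import *
d=manip.get_image("scene");s=manip.get_state();e=manip.get_image("top")
A=d["img"][170:280,140:260];B=e["img"][180:290,330:450]
cv2.imwrite("pics/a7.png",cv2.resize(np.hstack([A,B]),None,fx=3.3,fy=3.3,interpolation=2)[:,:,::-1])
E
```

```text
clock: 6.33
position: [0.6082, -0.2247, 0.1148]
ee_rot: [0.001, 0.731, 0.682, 0.001]
contact_force: [-0.9, 0.6, -0.8]
width: 0.0385
gripper_force: 0.0
clock: 6.67
position: [0.6043, -0.2249, 0.0897]
ee_rot: [-0.001, 0.707, 0.708, -0.0]
contact_force: [0.3, -0.3, 0.3]
width: 0.0385
gripper_force: 0.0
d [-0.007  0.011  0.275] a [-0.001 -0.001  0.001] yaw 90.1 q6 -0.47 F [ 0.3 -0.3  0.3] w 0.0385 t 6.6667
```

View pics/a7.png

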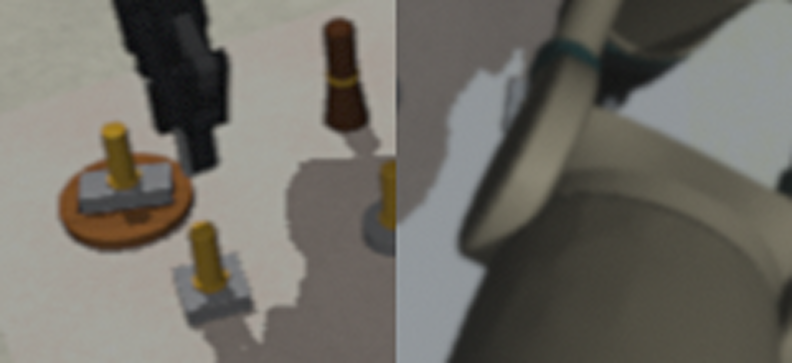

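The oblong die stands on its outline, fully covering it. The gripper is above the square die, so I'll descend and grip.

```bash
python3 -m jog '[{"dx":-0.005,"dy":0.008,"dz":0.1,"ax":0,"ay":0,"az":0,"grip":-0.1},{"dx":-0.005,"dy":0.008,"dz":0.2,"ax":0,"ay":0,"az":0,"grip":-0.1},{"dx":-0.005,"dy":0.008,"dz":0.27,"ax":0,"ay":0,"az":0,"grip":-0.1},{"dx":-0.005,"dy":0.008,"dz":0.275,"ax":0,"ay":0,"az":0,"grip":-0.1},{"dx":-0.005,"dy":0.008,"dz":0.275,"ax":0,"ay":0,"az":0,"grip":-0.1}]'; python3 go.py 0.607 -0.2265 0.021 90; python3 -m jog '[{"dx":0,"dy":0,"dz":0,"ax":0,"ay":0,"az":0,"grip":-0.8},{"dx":0,"dy":0,"dz":0,"ax":0,"ay":0,"az":0,"grip":-0.8},{"dx":0,"dy":0,"dz":0,"ax":0,"ay":0,"az":0,"grip":-0.8},{"dx":0,"dy":0,"dz":0,"ax":0,"ay":0,"az":0,"grip":-0.8}]' 50; python3 go.py 0.607 -0.2265 0.021 90
```

```text
clock: 7.18
position: [0.6065, -0.2264, 0.0217]
ee_rot: [-0.0, 0.707, 0.708, -0.0]
contact_force: [-1.1, 0.5, 0.8]
width: 0.0388
gripper_force: 0.0
d [-0.     0.002  0.003] a [-0.001 -0.     0.001] yaw 90.1 q6 -0.47 F [-1.1  0.5  0.8] w 0.0388 t 7.1833
clock: 7.52
position: [0.6077, -0.2271, 0.0238]
ee_rot: [0.002, 0.706, 0.708, 0.0]
contact_force: [-1.4, 0.5, 6.7]
width: 0.0148
gripper_force: 49.0
d [ 0.002 -0.003  0.011] a [0.002 0.001 0.001] yaw 90.1 q6 -0.47 F [-1.4  0.5  6.7] w 0.0148 t 7.5167
```

```bash
python3 -m jog '[{"dx":0,"dy":0,"dz":-0.1,"ax":0,"ay":0,"az":0,"grip":-0.8},{"dx":0,"dy":0,"dz":-0.25,"ax":0,"ay":0,"az":0,"grip":-0.8},{"dx":0.05,"dy":0.01,"dz":-0.4,"ax":0,"ay":0,"az":0,"grip":-0.8},{"dx":0.15,"dy":0.02,"dz":-0.5,"ax":0,"ay":0,"az":0,"grip":-0.8},{"dx":0.3,"dy":0.02,"dz":-0.5,"ax":0,"ay":0,"az":0,"grip":-0.8}]' 50; python3 -m jog '[{"dx":0.16,"dy":0.01,"dz":0,"ax":0,"ay":0,"az":0.06,"grip":-0.8},{"dx":0.32,"dy":0.02,"dz":0,"ax":0,"ay":0,"az":0.12,"grip":-0.8},{"dx":0.48,"dy":0.03,"dz":0,"ax":0,"ay":0,"az":0.18,"grip":-0.8},{"dx":0.64,"dy":0.04,"dz":0,"ax":0,"ay":0,"az":0.24,"grip":-0.8},{"dx":0.8,"dy":0.05,"dz":0,"ax":0,"ay":0,"az":0.28,"grip":-0.8}]';  python3 go.py 0.639 0.240 0.1 64.9
```

```text
clock: 7.93
position: [0.6168, -0.1551, 0.1538]
ee_rot: [0.007, 0.708, 0.707, 0.003]
contact_force: [1.1, -0.6, -2.0]
width: 0.0148
gripper_force: 49.2
clock: 8.35
position: [0.6234, 0.0506, 0.1468]
ee_rot: [-0.0, 0.845, 0.535, 0.0]
contact_force: [0.7, -0.1, -2.1]
width: 0.0146
gripper_force: 49.1
d [ 0.711 -0.268  0.188] a [ 0.    -0.    -0.003] yaw 64.7 q6 0.41 F [ 0.7 -0.1 -2.1] w 0.0146 t 8.35
```

```bash
python3 -m jog '[{"dx":0.15,"dy":-0.06,"dz":0,"ax":0,"ay":0,"az":0,"grip":-0.8},{"dx":0.3,"dy":-0.12,"dz":0,"ax":0,"ay":0,"az":0,"grip":-0.8},{"dx":0.45,"dy":-0.18,"dz":0.02,"ax":0,"ay":0,"az":0,"grip":-0.8},{"dx":0.6,"dy":-0.23,"dz":0.06,"ax":0,"ay":0,"az":0,"grip":-0.8},{"dx":0.68,"dy":-0.26,"dz":0.1,"ax":0,"ay":0,"az":0,"grip":-0.8}]' 50; python3 -m jog '[{"dx":0.03,"dy":-0.008,"dz":0.05,"ax":0,"ay":0,"az":0,"grip":-0.8},{"dx":0.03,"dy":-0.008,"dz":0.088,"ax":0,"ay":0,"az":0,"grip":-0.8},{"dx":0.03,"dy":-0.008,"dz":0.088,"ax":0,"ay":0,"az":0,"grip":-0.8},{"dx":0.03,"dy":-0.008,"dz":0.088,"ax":0,"ay":0,"az":0,"grip":-0.8}]';  python3 go.py 0.639 0.240 0.034 64.9;python3 - <<'E'
from rig import manip
from h import *
d=manip.get_image("scene")
cv2.imwrite("pics/a8.png",cv2.resize(d["img"][120:230,320:440],None,fx=4,fy=4,interpolation=2)[:,:,::-1])
E
```

```text
clock: 8.77
position: [0.6373, 0.2356, 0.1219]
ee_rot: [-0.001, 0.843, 0.538, 0.002]
contact_force: [0.4, 0.4, -2.3]
width: 0.0143
gripper_force: 49.2
clock: 9.1
position: [0.6376, 0.2359, 0.0988]
ee_rot: [0.0, 0.844, 0.536, -0.001]
contact_force: [0.1, -0.4, -2.7]
width: 0.0149
gripper_force: 49.1
d [ 0.018 -0.001  0.259] a [-0.001  0.002 -0.001] yaw 64.8 q6 0.69 F [ 0.1 -0.4 -2.7] w 0.0149 t 9.1
```

View pics/a8.png

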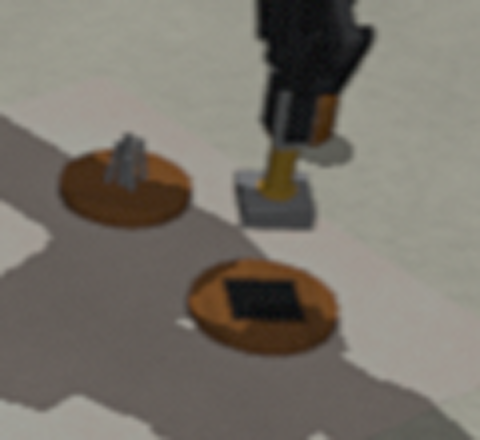

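The square die is parallel to its outline. I'll lower it.

```bash
python3 -m jog '[{"dx":0.014,"dy":0,"dz":0.1,"ax":0,"ay":0,"az":0,"grip":-0.8},{"dx":0.014,"dy":0,"dz":0.18,"ax":0,"ay":0,"az":0,"grip":-0.8},{"dx":0.014,"dy":0,"dz":0.23,"ax":0,"ay":0,"az":0,"grip":-0.8},{"dx":0.014,"dy":0,"dz":0.245,"ax":0,"ay":0,"az":0,"grip":-0.8},{"dx":0.014,"dy":0,"dz":0.25,"ax":0,"ay":0,"az":0,"grip":-0.8}]' 50; python3 -m jog '[{"dx":0,"dy":0,"dz":0.006,"ax":0,"ay":0,"az":0,"grip":-0.8},{"dx":0,"dy":0,"dz":0.012,"ax":0,"ay":0,"az":0,"grip":-0.8},{"dx":0,"dy":0,"dz":0.016,"ax":0,"ay":0,"az":0,"grip":-0.8},{"dx":0,"dy":0,"dz":0.016,"ax":0,"ay":0,"az":0,"grip":-0.8}]';  python3 go.py 0.639 0.240 0.034 64.9
```

```text
clock: 9.57
position: [0.6399, 0.2395, 0.0372]
ee_rot: [-0.0, 0.844, 0.536, -0.0]
contact_force: [0.1, -0.2, -1.6]
width: 0.0144
gripper_force: 49.1
clock: 9.9
position: [0.6403, 0.2409, 0.0341]
ee_rot: [0.0, 0.844, 0.537, 0.001]
contact_force: [-0.3, 0.2, -0.3]
width: 0.0147
gripper_force: 49.2
d [-0.006 -0.003  0.   ] a [ 0.001 -0.001  0.   ] yaw 64.9 q6 0.7 F [-0.3  0.2 -0.3] w 0.0147 t 9.9
```

```bash
python3 -m jog '[{"dx":0,"dy":0,"dz":0.005,"ax":0,"ay":0,"az":0,"grip":-0.8},{"dx":0,"dy":0,"dz":0.006,"ax":0,"ay":0,"az":0,"grip":-0.8},{"dx":0,"dy":0,"dz":0.006,"ax":0,"ay":0,"az":0,"grip":-0.8}]'; python3 -m jog '[{"dx":0,"dy":0,"dz":0,"ax":0,"ay":0,"az":0,"grip":-0.1},{"dx":0,"dy":0,"dz":0,"ax":0,"ay":0,"az":0,"grip":-0.1},{"dx":0,"dy":0,"dz":0,"ax":0,"ay":0,"az":0,"grip":-0.1},{"dx":0,"dy":0,"dz":-0.1,"ax":0,"ay":0,"az":0,"grip":-0.1},{"dx":0,"dy":0,"dz":-0.35,"ax":0,"ay":0,"az":0,"grip":-0.1}]'; python3 -m jog '[{"dx":0,"dy":0,"dz":-0.1,"ax":0,"ay":0,"az":0,"grip":-0.1},{"dx":0,"dy":0,"dz":-0.2,"ax":0,"ay":0,"az":0,"grip":-0.1}]'; python3 go.py 0.613 -0.0985 0.12 90
```

```text
clock: 10.15
position: [0.6403, 0.2413, 0.0338]
ee_rot: [0.0, 0.844, 0.537, 0.001]
contact_force: [-2.0, -0.9, 4.4]
width: 0.0146
gripper_force: 50.1
clock: 10.57
position: [0.636, 0.2399, 0.0936]
ee_rot: [-0.002, 0.844, 0.537, -0.006]
contact_force: [-0.5, -0.8, 0.1]
width: 0.0385
gripper_force: 0.0
clock: 10.73
position: [0.6405, 0.2411, 0.1505]
ee_rot: [0.0, 0.844, 0.537, 0.001]
contact_force: [0.4, 0.5, -1.4]
width: 0.0382
gripper_force: 0.0
d [-1.277  0.476  0.121] a [ 0.001 -0.001 -0.279] yaw 64.9 q6 0.7 F [ 0.4  0.5 -1.4] w 0.0382 t 10.7333
```

```bash
python3 -m jog '[{"dx":-0.15,"dy":0.055,"dz":0,"ax":0,"ay":0,"az":-0.07,"grip":-0.1},{"dx":-0.3,"dy":0.11,"dz":0,"ax":0,"ay":0,"az":-0.14,"grip":-0.1},{"dx":-0.45,"dy":0.17,"dz":0,"ax":0,"ay":0,"az":-0.21,"grip":-0.1},{"dx":-0.6,"dy":0.22,"dz":0,"ax":0,"ay":0,"az":-0.279,"grip":-0.1},{"dx":-0.75,"dy":0.28,"dz":0,"ax":0,"ay":0,"az":-0.279,"grip":-0.1}]'; python3 go.py 0.613 -0.099 0.10 90
```

```text
clock: 11.15
position: [0.6231, 0.0401, 0.1486]
ee_rot: [0.0, 0.705, 0.709, 0.0]
contact_force: [0.3, 0.1, -0.9]
width: 0.0381
gripper_force: 0.0
d [-0.556 -0.043  0.194] a [ 0.    -0.     0.003] yaw 90.3 q6 -0.05 F [ 0.3  0.1 -0.9] w 0.0381 t 11.15
```

```bash
python3 -m jog '[{"dx":-0.15,"dy":-0.01,"dz":0,"ax":0,"ay":0,"az":0,"grip":-0.1},{"dx":-0.3,"dy":-0.02,"dz":0,"ax":0,"ay":0,"az":0,"grip":-0.1},{"dx":-0.45,"dy":-0.035,"dz":0.05,"ax":0,"ay":0,"az":0,"grip":-0.1},{"dx":-0.54,"dy":-0.042,"dz":0.12,"ax":0,"ay":0,"az":0,"grip":-0.1},{"dx":-0.556,"dy":-0.042,"dz":0.19,"ax":0,"ay":0,"az":0,"grip":-0.1}]'; python3 -m jog '[{"dx":0,"dy":0,"dz":0,"ax":0,"ay":0,"az":0,"grip":-0.1},{"dx":0,"dy":0,"dz":0,"ax":0,"ay":0,"az":0,"grip":-0.1}]'; python3 go.py 0.613 -0.099 0.021 90
```

```text
clock: 11.57
position: [0.6136, -0.1026, 0.1011]
ee_rot: [0.002, 0.708, 0.706, -0.0]
contact_force: [0.1, 0.5, -0.5]
width: 0.0386
gripper_force: 0.0
clock: 11.73
position: [0.6125, -0.0976, 0.1001]
ee_rot: [-0.001, 0.707, 0.707, -0.0]
contact_force: [0.2, 0.2, 0.4]
width: 0.0385
gripper_force: 0.0
d [-0.006  0.002  0.316] a [-0.001 -0.001 -0.   ] yaw 90.0 q6 -0.27 F [0.2 0.2 0.4] w 0.0385 t 11.7333
```

```bash
python3 -m jog '[{"dx":-0.004,"dy":0.002,"dz":0.1,"ax":0,"ay":0,"az":0,"grip":-0.1},{"dx":-0.004,"dy":0.002,"dz":0.2,"ax":0,"ay":0,"az":0,"grip":-0.1},{"dx":-0.004,"dy":0.002,"dz":0.28,"ax":0,"ay":0,"az":0,"grip":-0.1},{"dx":-0.004,"dy":0.002,"dz":0.316,"ax":0,"ay":0,"az":0,"grip":-0.1},{"dx":-0.004,"dy":0.002,"dz":0.316,"ax":0,"ay":0,"az":0,"grip":-0.1}]'; python3 go.py 0.613 -0.099 0.021 90; python3 -m jog '[{"dx":0,"dy":0,"dz":0,"ax":0,"ay":0,"az":0,"grip":-0.8},{"dx":0,"dy":0,"dz":0,"ax":0,"ay":0,"az":0,"grip":-0.8},{"dx":0,"dy":0,"dz":0,"ax":0,"ay":0,"az":0,"grip":-0.8},{"dx":0,"dy":0,"dz":0,"ax":0,"ay":0,"az":0,"grip":-0.8}]' 50; python3 go.py 0.613 -0.099 0.021 90
```

```text
clock: 12.15
position: [0.613, -0.0971, 0.0208]
ee_rot: [-0.001, 0.706, 0.708, -0.001]
contact_force: [0.1, -0.1, -0.2]
width: 0.0385
gripper_force: 0.0
d [-0.008 -0.    -0.001] a [-0.002 -0.001  0.001] yaw 90.1 q6 -0.27 F [ 0.1 -0.1 -0.2] w 0.0385 t 12.15
clock: 12.48
position: [0.615, -0.0985, 0.0237]
ee_rot: [0.001, 0.707, 0.707, 0.001]
contact_force: [-0.5, 1.2, 4.5]
width: 0.0146
gripper_force: 48.9
d [-0.002 -0.008  0.011] a [0.002 0.    0.   ] yaw 90.0 q6 -0.27 F [-0.5  1.2  4.5] w 0.0146 t 12.4833
```

```bash
python3 -m jog '[{"dx":0,"dy":0,"dz":-0.1,"ax":0,"ay":0,"az":0,"grip":-0.8},{"dx":0,"dy":0,"dz":-0.25,"ax":0,"ay":0,"az":0,"grip":-0.8},{"dx":0,"dy":0,"dz":-0.4,"ax":0,"ay":0,"az":0,"grip":-0.8},{"dx":0.05,"dy":-0.05,"dz":-0.5,"ax":0,"ay":0,"az":0,"grip":-0.8},{"dx":0.15,"dy":-0.14,"dz":-0.5,"ax":0,"ay":0,"az":0,"grip":-0.8}]' 50; python3 -m jog '[{"dx":0.1,"dy":-0.09,"dz":0,"ax":0,"ay":0,"az":0,"grip":-0.8},{"dx":0.2,"dy":-0.18,"dz":0,"ax":0,"ay":0,"az":0,"grip":-0.8},{"dx":0.31,"dy":-0.28,"dz":0,"ax":0,"ay":0,"az":0,"grip":-0.8},{"dx":0.43,"dy":-0.38,"dz":0,"ax":0,"ay":0,"az":0,"grip":-0.8},{"dx":0.5,"dy":-0.45,"dz":0,"ax":0,"ay":0,"az":0,"grip":-0.8}]';  python3 go.py 0.459 0.076 0.1 90
```

```text
clock: 12.9
position: [0.5857, -0.0645, 0.1537]
ee_rot: [0.008, 0.708, 0.706, 0.004]
contact_force: [1.6, 0.7, -1.3]
width: 0.0146
gripper_force: 49.3
clock: 13.32
position: [0.4629, 0.0663, 0.147]
ee_rot: [-0.001, 0.707, 0.707, 0.0]
contact_force: [-0.6, 0.5, -3.0]
width: 0.0145
gripper_force: 49.2
d [ 0.039 -0.015  0.188] a [-0.001 -0.001  0.   ] yaw 90.0 q6 -0.01 F [-0.6  0.5 -3. ] w 0.0145 t 13.3167
```

```bash
python3 -m jog '[{"dx":0.036,"dy":-0.013,"dz":0.1,"ax":0,"ay":0,"az":0,"grip":-0.8},{"dx":0.036,"dy":-0.013,"dz":0.22,"ax":0,"ay":0,"az":0,"grip":-0.8},{"dx":0.036,"dy":-0.013,"dz":0.33,"ax":0,"ay":0,"az":0,"grip":-0.8},{"dx":0.036,"dy":-0.013,"dz":0.4,"ax":0,"ay":0,"az":0,"grip":-0.8},{"dx":0.036,"dy":-0.013,"dz":0.435,"ax":0,"ay":0,"az":0,"grip":-0.8}]'; python3 -m jog '[{"dx":0,"dy":0,"dz":0,"ax":0,"ay":0,"az":0,"grip":-0.8},{"dx":0,"dy":0,"dz":0,"ax":0,"ay":0,"az":0,"grip":-0.8}]'; python3 go.py 0.459 0.076 0.033 90
```

```text
clock: 13.73
position: [0.4609, 0.073, 0.0363]
ee_rot: [-0.001, 0.707, 0.707, -0.001]
contact_force: [-0.2, 0.1, -1.2]
width: 0.0144
gripper_force: 49.1
clock: 13.9
position: [0.4634, 0.0728, 0.0386]
ee_rot: [0.0, 0.707, 0.707, 0.0]
contact_force: [0.3, 0.4, -2.7]
width: 0.0145
gripper_force: 49.1
d [ 0.013 -0.018  0.022] a [ 0. -0.  0.] yaw 90.0 q6 0.01 F [ 0.3  0.4 -2.7] w 0.0145 t 13.9
```

```bash
python3 -m jog '[{"dx":0.011,"dy":-0.014,"dz":0.008,"ax":0,"ay":0,"az":0,"grip":-0.8},{"dx":0.011,"dy":-0.014,"dz":0.016,"ax":0,"ay":0,"az":0,"grip":-0.8},{"dx":0.011,"dy":-0.014,"dz":0.022,"ax":0,"ay":0,"az":0,"grip":-0.8},{"dx":0.011,"dy":-0.014,"dz":0.025,"ax":0,"ay":0,"az":0,"grip":-0.8},{"dx":0.011,"dy":-0.014,"dz":0.025,"ax":0,"ay":0,"az":0,"grip":-0.8}]'; python3 go.py 0.459 0.076 0.033 90
```

```text
clock: 14.32
position: [0.4596, 0.0758, 0.0336]
ee_rot: [0.0, 0.707, 0.707, 0.0]
contact_force: [-4.0, -0.3, 9.1]
width: 0.0148
gripper_force: 50.6
d [ 0.001 -0.002  0.003] a [ 0.001 -0.     0.   ] yaw 90.0 q6 0.01 F [-4.  -0.3  9.1] w 0.0148 t 14.3167
```

```bash
python3 -m jog '[{"dx":0,"dy":0,"dz":-0.003,"ax":0,"ay":0,"az":0,"grip":-0.1},{"dx":0,"dy":0,"dz":-0.003,"ax":0,"ay":0,"az":0,"grip":-0.1},{"dx":0,"dy":0,"dz":-0.003,"ax":0,"ay":0,"az":0,"grip":-0.1},{"dx":0,"dy":0,"dz":-0.1,"ax":0,"ay":0,"az":0,"grip":-0.1},{"dx":0,"dy":0,"dz":-0.35,"ax":0,"ay":0,"az":0,"grip":0.1}]'; python3 -m jog '[{"dx":0,"dy":0,"dz":-0.15,"ax":0,"ay":0,"az":0,"grip":0.1},{"dx":-0.12,"dy":0.02,"dz":-0.27,"ax":0,"ay":0,"az":0,"grip":0.1},{"dx":-0.28,"dy":0.04,"dz":-0.27,"ax":0,"ay":0,"az":0,"grip":0.1},{"dx":-0.44,"dy":0.06,"dz":-0.27,"ax":0,"ay":0,"az":0,"grip":0.1},{"dx":-0.55,"dy":0.08,"dz":-0.27,"ax":0,"ay":0,"az":0,"grip":0.1}]'; python3 -m jog '[{"dx":0,"dy":0,"dz":0,"ax":0,"ay":0,"az":0,"grip":0.1},{"dx":0,"dy":0,"dz":0,"ax":0,"ay":0,"az":0,"grip":0.1},{"dx":0,"dy":0,"dz":0,"ax":0,"ay":0,"az":0,"grip":0.1}]'; python3 go.py 0.4825 -0.0705 0.045 90
python3 - <<'E'
from rig import manip
from h import *
d=manip.get_image("scene")
cv2.imwrite("pics/a9.png",cv2.resize(d["img"][110:260,140:410],None,fx=2.9,fy=2.9,interpolation=2)[:,:,::-1])
E
```

```text
clock: 14.73
position: [0.4558, 0.0755, 0.0958]
ee_rot: [-0.004, 0.707, 0.707, -0.004]
contact_force: [1.1, 0.1, -1.0]
width: 0.0469
gripper_force: 0.0
clock: 15.15
position: [0.4803, -0.0648, 0.1673]
ee_rot: [0.002, 0.707, 0.707, 0.0]
contact_force: [0.6, -0.8, -0.4]
width: 0.0469
gripper_force: 0.0
clock: 15.4
position: [0.4792, -0.0614, 0.1658]
ee_rot: [-0.001, 0.707, 0.707, 0.0]
contact_force: [-0.3, 0.5, -0.2]
width: 0.047
gripper_force: 0.0
d [-0.037  0.014  0.483] a [-0.    -0.001 -0.   ] yaw 90.0 q6 -0.27 F [-0.3  0.5 -0.2] w 0.047 t 15.4
```

View pics/a9.png

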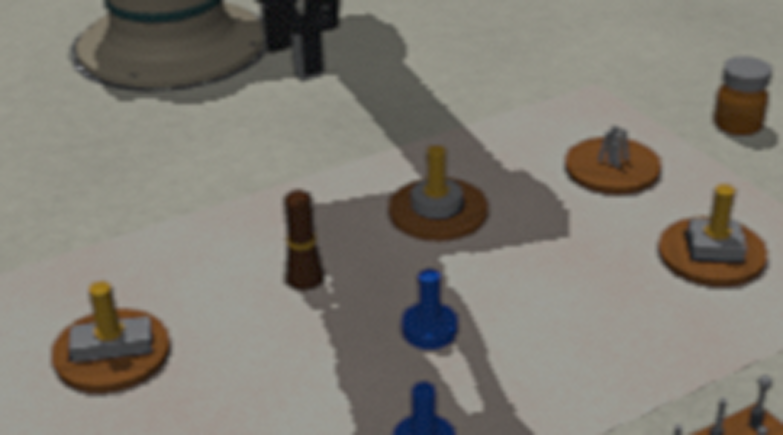

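All three dies stand squarely on their outlines. The handle top is at crop (298,198), which agrees with my estimate. I'll descend onto it.

```bash
python3 -m jog '[{"dx":-0.03,"dy":0.01,"dz":0.05,"ax":0,"ay":0,"az":0,"grip":0.1},{"dx":-0.03,"dy":0.01,"dz":0.15,"ax":0,"ay":0,"az":0,"grip":0.1},{"dx":-0.03,"dy":0.01,"dz":0.2,"ax":0,"ay":0,"az":0,"grip":0.1},{"dx":-0.03,"dy":0.01,"dz":0.2,"ax":0,"ay":0,"az":0,"grip":0.1},{"dx":-0.03,"dy":0.01,"dz":0.2,"ax":0,"ay":0,"az":0,"grip":0.1}]'; python3 go.py 0.4825 -0.0705 0.045 90
```

```text
clock: 15.87
position: [0.4814, -0.068, 0.1157]
ee_rot: [-0.001, 0.706, 0.708, -0.0]
contact_force: [-0.1, -0.5, 0.1]
width: 0.047
gripper_force: 0.0
d [-0.01   0.005  0.283] a [-0.001 -0.     0.001] yaw 90.1 q6 -0.29 F [-0.1 -0.5  0.1] w 0.047 t 15.8667
```

```bash
python3 -m jog '[{"dx":-0.008,"dy":0.004,"dz":0.08,"ax":0,"ay":0,"az":0,"grip":0.1},{"dx":-0.008,"dy":0.004,"dz":0.16,"ax":0,"ay":0,"az":0,"grip":0.1},{"dx":-0.008,"dy":0.004,"dz":0.24,"ax":0,"ay":0,"az":0,"grip":0.1},{"dx":-0.008,"dy":0.004,"dz":0.283,"ax":0,"ay":0,"az":0,"grip":0.1},{"dx":-0.008,"dy":0.004,"dz":0.283,"ax":0,"ay":0,"az":0,"grip":0.1}]'; python3 go.py 0.4825 -0.0705 0.045 90;python3 -m jog '[{"dx":0,"dy":0,"dz":0,"ax":0,"ay":0,"az":0,"grip":-0.7},{"dx":0,"dy":0,"dz":0,"ax":0,"ay":0,"az":0,"grip":-0.7},{"dx":0,"dy":0,"dz":0,"ax":0,"ay":0,"az":0,"grip":-0.7},{"dx":0,"dy":0,"dz":0,"ax":0,"ay":0,"az":0,"grip":-0.7},{"dx":0,"dy":0,"dz":0,"ax":0,"ay":0,"az":0,"grip":-0.7}]' 80;python3 go.py 0.4825 -0.0705 0.045 90
```

```text
clock: 16.28
position: [0.4821, -0.0704, 0.0444]
ee_rot: [-0.001, 0.707, 0.708, -0.001]
contact_force: [-0.5, 0.1, 0.4]
width: 0.0471
gripper_force: 0.0
d [-0.     0.002 -0.002] a [-0.002 -0.001  0.001] yaw 90.1 q6 -0.29 F [-0.5  0.1  0.4] w 0.0471 t 16.2833
clock: 16.7
position: [0.4844, -0.0716, 0.0471]
ee_rot: [0.002, 0.707, 0.707, 0.001]
contact_force: [-0.2, 0.5, 7.4]
width: 0.0191
gripper_force: 78.3
d [ 0.004 -0.008  0.008] a [0.002 0.    0.   ] yaw 90.0 q6 -0.29 F [-0.2  0.5  7.4] w 0.0191 t 16.7
```

```bash
python3 -m jog '[{"dx":0,"dy":0,"dz":-0.1,"ax":0,"ay":0,"az":0,"grip":-0.7},{"dx":0,"dy":0,"dz":-0.25,"ax":0,"ay":0,"az":0,"grip":-0.7},{"dx":0,"dy":0,"dz":-0.4,"ax":0,"ay":0,"az":0,"grip":-0.7},{"dx":0.05,"dy":0,"dz":-0.5,"ax":0,"ay":0,"az":0,"grip":-0.7},{"dx":0.15,"dy":0,"dz":-0.5,"ax":0,"ay":0,"az":0,"grip":-0.7}]'; python3 -m jog '[{"dx":0.15,"dy":0,"dz":0,"ax":0,"ay":0,"az":0,"grip":-0.7},{"dx":0.31,"dy":0,"dz":0,"ax":0,"ay":0,"az":0,"grip":-0.7},{"dx":0.47,"dy":0,"dz":0,"ax":0,"ay":0,"az":0,"grip":-0.7},{"dx":0.62,"dy":0,"dz":0,"ax":0,"ay":0,"az":0,"grip":-0.7},{"dx":0.75,"dy":0,"dz":0,"ax":0,"ay":0,"az":0,"grip":-0.7}]'; python3 go.py 0.484 0.2545 0.11 90
```

```text
clock: 17.12
position: [0.4877, -0.0364, 0.1768]
ee_rot: [0.006, 0.708, 0.706, 0.003]
contact_force: [1.3, 0.2, -0.4]
width: 0.0195
gripper_force: 78.7
clock: 17.53
position: [0.4826, 0.1561, 0.171]
ee_rot: [0.0, 0.707, 0.707, 0.001]
contact_force: [1.0, 0.2, 0.2]
width: 0.0196
gripper_force: 78.7
d [0.394 0.006 0.244] a [ 0.001 -0.001  0.001] yaw 90.1 q6 0.17 F [1.  0.2 0.2] w 0.0196 t 17.5333
```

```bash
python3 -m jog '[{"dx":0.13,"dy":0.002,"dz":0,"ax":0,"ay":0,"az":0,"grip":-0.7},{"dx":0.26,"dy":0.004,"dz":0.04,"ax":0,"ay":0,"az":0,"grip":-0.7},{"dx":0.36,"dy":0.005,"dz":0.1,"ax":0,"ay":0,"az":0,"grip":-0.7},{"dx":0.39,"dy":0.005,"dz":0.18,"ax":0,"ay":0,"az":0,"grip":-0.7},{"dx":0.392,"dy":0.005,"dz":0.235,"ax":0,"ay":0,"az":0,"grip":-0.7}]'; python3 -m jog '[{"dx":0,"dy":0,"dz":0,"ax":0,"ay":0,"az":0,"grip":-0.7},{"dx":0,"dy":0,"dz":0,"ax":0,"ay":0,"az":0,"grip":-0.7},{"dx":0,"dy":0,"dz":0,"ax":0,"ay":0,"az":0,"grip":-0.7}]'; python3 go.py 0.484 0.2545 0.11 90
python3 - <<'E'
from rig import manip
from h import *
d=manip.get_image("scene");e=manip.get_image("top");s=manip.get_state();p=s["position"]
print(p,px(d,p-[0,0,.0465]),px(d,(.484,.2545,.047)),px(e,p-[0,0,.0465]),px(e,(.484,.2545,.047)))
A=d["img"][110:190,310:400];B=e["img"][210:290,140:230]
cv2.imwrite("pics/b0.png",cv2.resize(np.hstack([A,B]),None,fx=4.4,fy=4.4,interpolation=2)[:,:,::-1])
E
```

```text
clock: 17.95
position: [0.4836, 0.2541, 0.1107]
ee_rot: [-0.0, 0.706, 0.708, 0.0]
contact_force: [0.1, -0.0, -0.2]
width: 0.0193
gripper_force: 78.7
clock: 18.2
position: [0.4849, 0.2516, 0.1127]
ee_rot: [0.0, 0.707, 0.707, 0.001]
contact_force: [-0.4, -0.7, -0.0]
width: 0.0193
gripper_force: 78.7
d [ 0.012 -0.004  0.011] a [ 0.001 -0.     0.   ] yaw 90.0 q6 0.35 F [-0.4 -0.7 -0. ] w 0.0193 t 18.2
[0.48517242 0.25150297 0.11301579] [351.24361273 147.24960061] [351.17158079 153.17928595] [176.5772567  251.81714388] [177.5613878  253.07725874]
```

View pics/b0.png

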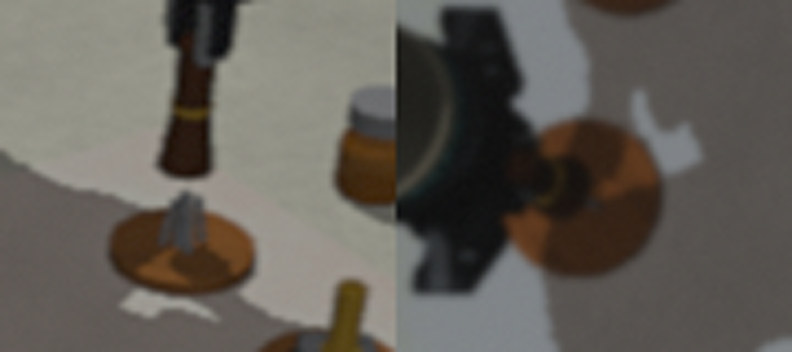

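The rim is right above the spigot in both views. The scene view has the rim at crop (187,168) over the nose at (187,193), within about 3 mm. I'll correct that and lower until just before the springy part.

```bash
python3 -m jog '[{"dx":0.01,"dy":-0.004,"dz":0.03,"ax":0,"ay":0,"az":0,"grip":-0.7},{"dx":0.01,"dy":-0.004,"dz":0.07,"ax":0,"ay":0,"az":0,"grip":-0.7},{"dx":0.01,"dy":-0.004,"dz":0.11,"ax":0,"ay":0,"az":0,"grip":-0.7},{"dx":0.01,"dy":-0.004,"dz":0.15,"ax":0,"ay":0,"az":0,"grip":-0.7},{"dx":0.01,"dy":-0.004,"dz":0.17,"ax":0,"ay":0,"az":0,"grip":-0.7}]'; python3 -m jog '[{"dx":0,"dy":0,"dz":0,"ax":0,"ay":0,"az":0,"grip":-0.7},{"dx":0,"dy":0,"dz":0,"ax":0,"ay":0,"az":0,"grip":-0.7}]' 100; python3 go.py 0.484 0.2545 0.0565 90
```

```text
clock: 18.72
position: [0.4834, 0.2542, 0.0676]
ee_rot: [0.0, 0.707, 0.707, 0.0]
contact_force: [1.1, 0.2, 1.4]
width: 0.0193
gripper_force: 79.0
clock: 18.88
position: [0.4835, 0.2543, 0.0686]
ee_rot: [-0.0, 0.707, 0.707, 0.0]
contact_force: [1.1, 1.6, -1.7]
width: 0.0185
gripper_force: 98.1
d [0.001 0.002 0.048] a [ 0. -0.  0.] yaw 90.0 q6 0.36 F [ 1.1  1.6 -1.7] w 0.0185 t 18.8833
```

It's on the spigot with almost no side force. Now I'll press it home.

```bash
python3 -m jog '[{"dx":0,"dy":0,"dz":0.012,"ax":0,"ay":0,"az":0,"grip":-0.7},{"dx":0,"dy":0,"dz":0.024,"ax":0,"ay":0,"az":0,"grip":-0.7},{"dx":0,"dy":0,"dz":0.034,"ax":0,"ay":0,"az":0,"grip":-0.7},{"dx":0,"dy":0,"dz":0.042,"ax":0,"ay":0,"az":0,"grip":-0.7},{"dx":0,"dy":0,"dz":0.048,"ax":0,"ay":0,"az":0,"grip":-0.7}]'; python3 go.py 0.484 0.2545 0.0565 90;  python3 -m jog '[{"dx":0,"dy":0,"dz":0.006,"ax":0,"ay":0,"az":0,"grip":-0.7},{"dx":0,"dy":0,"dz":0.01,"ax":0,"ay":0,"az":0,"grip":-0.7},{"dx":0,"dy":0,"dz":0.01,"ax":0,"ay":0,"az":0,"grip":-0.7}]'; python3 go.py 0.484 0.2545 0.0565 90
```

```text
clock: 19.3
position: [0.4844, 0.2549, 0.0586]
ee_rot: [0.001, 0.707, 0.707, 0.002]
contact_force: [0.8, 1.0, 10.3]
width: 0.0187
gripper_force: 99.6
d [-0.002 -0.002  0.008] a [ 0.002 -0.001  0.   ] yaw 90.0 q6 0.36 F [ 0.8  1.  10.3] w 0.0187 t 19.3
clock: 19.55
position: [0.4847, 0.2553, 0.0572]
ee_rot: [0.001, 0.707, 0.707, 0.002]
contact_force: [0.1, 2.1, 13.1]
width: 0.0186
gripper_force: 100.0
d [-0.003 -0.003  0.003] a [ 0.003 -0.002  0.   ] yaw 90.0 q6 0.36 F [ 0.1  2.1 13.1] w 0.0186 t 19.55
```

```bash
python3 -m jog '[{"dx":0,"dy":0,"dz":0.008,"ax":0,"ay":0,"az":0,"grip":-0.7},{"dx":0,"dy":0,"dz":0.016,"ax":0,"ay":0,"az":0,"grip":-0.7},{"dx":0,"dy":0,"dz":0.016,"ax":0,"ay":0,"az":0,"grip":-0.7}]'; python3 -m jog '[{"dx":0,"dy":0,"dz":0.006,"ax":0,"ay":0,"az":0,"grip":-0.7},{"dx":0,"dy":0,"dz":0.006,"ax":0,"ay":0,"az":0,"grip":-0.7}]'; python3 go.py 0.484 0.2545 0.0565 90
```

```text
clock: 19.8
position: [0.4853, 0.256, 0.0568]
ee_rot: [0.001, 0.707, 0.707, 0.004]
contact_force: [-5.4, 0.5, 35.0]
width: 0.0186
gripper_force: 102.8
clock: 19.97
position: [0.4854, 0.2561, 0.0568]
ee_rot: [0.001, 0.707, 0.707, 0.004]
contact_force: [-8.2, -0.2, 43.6]
width: 0.0184
gripper_force: 103.8
d [-0.006 -0.006  0.001] a [ 0.005 -0.003  0.   ] yaw 90.0 q6 0.36 F [-8.2 -0.2 43.6] w 0.0184 t 19.9667
```

The force rises sharply with no further travel, so the rim is on the wood. I'll relax, release and rise clear.

```bash
python3 -m jog '[{"dx":0,"dy":0,"dz":-0.014,"ax":0,"ay":0,"az":0,"grip":-0.7},{"dx":0,"dy":0,"dz":-0.02,"ax":0,"ay":0,"az":0,"grip":-0.7},{"dx":0,"dy":0,"dz":-0.02,"ax":0,"ay":0,"az":0,"grip":0.1}]'; python3 -m jog '[{"dx":0,"dy":0,"dz":0,"ax":0,"ay":0,"az":0,"grip":0.1},{"dx":0,"dy":0,"dz":0,"ax":0,"ay":0,"az":0,"grip":0.1},{"dx":0,"dy":0,"dz":0,"ax":0,"ay":0,"az":0,"grip":0.1},{"dx":0,"dy":0,"dz":-0.12,"ax":0,"ay":0,"az":0,"grip":0.1},{"dx":0,"dy":0,"dz":-0.25,"ax":0,"ay":0,"az":0,"grip":0.1}]'; python3 -m jog '[{"dx":0,"dy":0,"dz":-0.15,"ax":0,"ay":0,"az":0,"grip":0.1},{"dx":0,"dy":-0.1,"dz":-0.3,"ax":0,"ay":0,"az":0,"grip":0.1},{"dx":0,"dy":-0.25,"dz":-0.4,"ax":0,"ay":0,"az":0,"grip":0.1},{"dx":0,"dy":-0.4,"dz":-0.4,"ax":0,"ay":0,"az":0,"grip":0.1},{"dx":0,"dy":-0.5,"dz":-0.4,"ax":0,"ay":0,"az":0,"grip":0.1}]'
python3 - <<'E'
from rig import manip
from h import *
d=manip.get_image("scene");e=manip.get_image("top")
print(px(d,(.484,.2545,.094)),px(d,(.484,.2545,.01)))
A=cv2.resize(d["img"][110:260,140:410],None,fx=2.9,fy=2.9,interpolation=2);B=np.zeros((160,783,3),np.uint8);q=cv2.resize(e["img"][170:290,155:415],None,fx=1.33,fy=1.33);
C=cv2.resize(d["img"][125:185,320:385],None,fx=2.66,fy=2.66);B[:,:q.shape[1]]=q[:160];B[:C.shape[0],400:400+C.shape[1]]=C
cv2.imwrite("pics/z.png",np.vstack([A,B])[:,:,::-1])
E
```

```text
clock: 20.22
position: [0.4834, 0.2546, 0.0556]
ee_rot: [0.0, 0.707, 0.707, 0.001]
contact_force: [-0.3, -0.5, 0.1]
width: 0.0295
gripper_force: 0.0
clock: 20.63
position: [0.4804, 0.253, 0.1143]
ee_rot: [-0.002, 0.707, 0.707, -0.004]
contact_force: [1.0, 0.4, -0.2]
width: 0.047
gripper_force: 0.0
clock: 21.05
position: [0.3555, 0.2539, 0.218]
ee_rot: [-0.0, 0.707, 0.707, 0.0]
contact_force: [-1.2, 0.2, -0.7]
width: 0.0472
gripper_force: 0.0
[352.84872634 137.49683089] [349.91310303 164.94691156]
```

View pics/z.png

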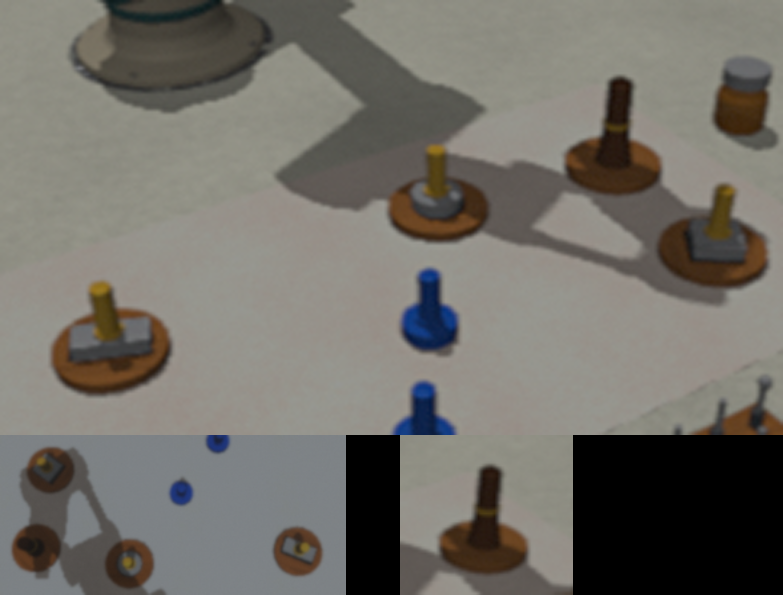

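Everything is in place. The handle's top is at crop (620,82), which matches the seated height, and all three dies cover their outlines. I'll let the arm settle, then hand in.

```bash
python3 -m jog '[{"dx":0,"dy":0,"dz":0,"ax":0,"ay":0,"az":0,"grip":0.1},{"dx":0,"dy":0,"dz":0,"ax":0,"ay":0,"az":0,"grip":0.1},{"dx":0,"dy":0,"dz":0,"ax":0,"ay":0,"az":0,"grip":0.1}]'; python3 -c "
from rig import manip
print(manip.sign_off())"
```

```text
clock: 21.4
position: [0.3592, 0.2541, 0.2161]
ee_rot: [0.0, 0.707, 0.707, -0.0]
contact_force: [-0.0, 0.5, 0.0]
width: 0.0469
gripper_force: 0.0
the job is handed in; nothing more can be done
None
```

The job is handed in at about 21 s: in the last pictures all three dies cover their outlines and the handle is seated on the spigot, with the jar and eyeglass never touched; the hand-in gave no verdict.

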